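Sort leftover furniture fittings into the sample trays

ROBOT

A 6-joint arm with a two-finger parallel gripper is mounted at the origin on the work surface. World frame = base frame: x ahead of the robot, y to its left, z up, the work surface at z = 0. Lengths are in mm, angles in rad, forces in N, time in s.
With the tool pointing down it reaches from about 350 to 1000 mm from the base axis. Payload 7.1 kg.
Tool frame: the origin (TCP) lies at the very end of the fingers, on their centre line; the grasp point (between the pads) lies behind it (manip.pinch_z is the z of the grasp point in the tool frame, in mm); z points along the fingers, y is the line along which they close (so a half turn about z gives the same grasp; the last joint's range is limited). The gripper opens to 85 mm and grips with 20 to 120 N. Pads are 22 mm wide; open, the fingers measure 114 mm over their backs; the gripper's body (76 mm by 85 mm) begins 54 mm behind the grasp point. The pads swing forward as they close: fully open they stand 13 mm farther back than shut.
Start: joints at [-1.251, 0.423, 1.63, -0, 1.089, -0.019], TCP at [207.739, -589.448, 231.319] pointing down, gripper open.
Joint ranges: [-3, 3], [-0.9, 2.11], [0.09, 2.58], [-1.31, 4.45], [0.11, 2.69], [-2.54, 2.54]. Speed limits (rad/s): [2.39, 2.39, 3.01, 3.14, 3.14, 3.14].

INTERFACE

Orientations are given as a unit quaternion [x, y, z, w].
In Python, from cell import get_state, snapshot, workorder, search_frame, regions_of, manip gives the robot as it stands.
- The arm moves only by the tool arm_command, never from a script. Its argument "steps" is a list of rows, each an object with "claw": the closure, from 0 (fully open) to 1 (shut); "travel": the shift along the tool's x, y, z in mm, a list of three; "rotation": the turn, a rotation vector about the tool's x, y, z in rad, a list of three. A call has 1 to 5 rows; each row is the pose to reach, as a shift and turn from the pose commanded when the call began, along the tool's axes at that moment; what a row does not reach only later rows make up. A row lasts 1/8 s, in which the tool goes at most 62.5 mm and 10.7 degrees, less where a joint would pass 70% of its speed; a pose out of reach is approached as far as the arm can. A call with a gripper value outside its range is refused whole. The fingers move at their own pace and stop on an object; "squeeze" is the grip in N (left out, the last holds). Time passes only in rows, so rows that repeat a pose let the fingers close. It gives the time, the measured TCP pose, the force, the opening and the grip force at its end, in the units of the state.
- get_state(): the state, without advancing time (a new reading comes with each control period).
- snapshot(name): name is "side" or "top" or "wrist"; returns a dict with "pixels" (420x560x3 uint8, red, green, blue), "K" (3x3 intrinsics, pixels), "dist_coeffs" ([k1, k2, p1, p2, k3] as OpenCV has them; the pictures are not rectified), "extrinsics" (4x4, takes a point from camera to world coordinates); the wrist camera has in their place "tool_from_camera" (4x4, takes a point from camera to tool coordinates, whose origin is the TCP and whose axes are the flange's). Camera axes: x right, y down, z forward; pixel columns grow to the right and rows downward; lengths in mm; the calibration is good to about 2 mm. A picture is of the moment at which its call begins: read the wrist's pose just before it. There is no depth.
- workorder.close_job(): hands the job in; it is judged then, once.
Trained networks look in a picture, given as the dict that the camera call returned (one of the last four; its "shot" number tells which), for a name from the list of things; names that differ only in an ending like _2 or _b are one class to them, and where a whole thing is asked for, a point or a joint stands for the part that bears it (a point fixed in the world has none). Each returns a list of dicts, best first, with "conf" (0 to 1); they miss things now and then, are a little off and sometimes report something else, mostly with a low value. They report only what shows in the picture. A call takes as long as a camera call.
- search_frame(query, picture): "point" ([x, y, z] in mm, in world coordinates, good to about 4 mm: the middle of the surface that is visible of it).
- regions_of(query, picture): "region" (420x560 bool, what is visible of it).
The state is a dict: "clock": time; "joint_positions": joint angles; "joint_velocities": joint speeds; "joint_efforts": joint torques, N m; "tcp_pos": TCP position; "ee_rot": TCP orientation; "contact_force": force on the tool from outside, world axes, zero at the start; "torque": the same for the moment, N m; "gripper_width": finger opening in mm; "finger_force": force on a finger pad.
Only numpy, scipy, OpenCV 4.12 (cv2) and the standard library are available. Lean on these libraries where they do the work, as an engineer would, in place of code of your own. Each camera call takes 0.05 s, during which the arm holds its last target. There are 200 camera calls.

TASK

Clear the loose fittings off the workshop bench: put both wooden knobs, both levelling feet and the hinge into the open bays of the three timber trays, each in the tray whose ledge carries a sample of its kind. Set every piece down on the floor of the bay the same way up as it is now (knobs and feet standing, hinge flat), none on top of another, and leave the green tape roll and the timber offcut where they are.

Things in the scene. Friction and masses are not known exactly. Their poses are not given: they have to be found in the camera images.
- knob_a: Loose turned wooden drawer knob standing on its narrow base: base 30 mm across, waist 18 mm, head 36 mm across from 20 to 30 mm above its underside, 34 mm tall in all, about 45 g. Origin at the centre of its underside, z up along its axis. One of two alike.
- knob_b: Loose turned wooden drawer knob standing on its narrow base: base 30 mm across, waist 18 mm, head 36 mm across from 20 to 30 mm above its underside, 34 mm tall in all, about 45 g. Origin at the centre of its underside, z up along its axis. One of two alike.
- foot_a: Loose furniture levelling foot standing on its black plastic disc: disc 38 mm across, 6 mm thick, tapering to 18 mm across at 12 mm; from there a steel threaded stem 10 mm thick stands up to 48 mm. About 60 g. Origin at the centre of its underside, z up along the stem. One of two alike.
- foot_b: Loose furniture levelling foot standing on its black plastic disc: disc 38 mm across, 6 mm thick, tapering to 18 mm across at 12 mm; from there a steel threaded stem 10 mm thick stands up to 48 mm. About 60 g. Origin at the centre of its underside, z up along the stem. One of two alike.
- hinge: Loose steel butt hinge, folded shut and lying flat: 62 mm long (its x), 38 mm wide (its y, from -19 to +19 mm), leaves 9 mm thick together, with the round knuckle 11 mm thick along the +y edge. About 90 g. Origin at the centre of its underside, z up.
- knob_tray: Low timber tray, does not move. Origin: centre of the bay, at bench height. Open bay 110 (x) by 100 (y) mm inside, floor 4 mm above the bench, walls 5 mm thick, rims at 24 mm. On its +x end, away from the robot, a solid ledge 24 mm high (x = 55 to 104 mm) with a fixed sample at x = 82 mm: a wooden knob, top 58 mm above the bench. Both knobs belong in this tray.
- foot_tray: Low timber tray, does not move. Origin: centre of the bay, at bench height. Open bay 110 (x) by 100 (y) mm inside, floor 4 mm above the bench, walls 5 mm thick, rims at 24 mm. On its +x end, away from the robot, a solid ledge 24 mm high (x = 55 to 104 mm) with a fixed sample at x = 82 mm: a levelling foot, top 72 mm above the bench. Both feet belong in this tray.
- hinge_tray: Low timber tray, does not move. Origin: centre of the bay, at bench height. Open bay 110 (x) by 100 (y) mm inside, floor 4 mm above the bench, walls 5 mm thick, rims at 24 mm. On its +x end, away from the robot, a solid ledge 24 mm high (x = 55 to 104 mm) with a fixed sample at x = 82 mm: a folded steel hinge, top 35 mm above the bench. The hinge belongs in this tray.
- tape_roll: Bystander: roll of green masking tape lying flat among the fittings, 56 mm across, 38 mm hole, 25 mm high. Origin at the centre of its underside. Leave it where it is.
- offcut: Bystander: small timber offcut lying among the fittings, 45 mm (x) by 34 mm (y) by 20 mm high. Origin at the centre of its underside. Leave it where it is.

How it is judged (in metres and radians):
At the end, for the whole second after the job is handed in: Every piece is on the floor of its own kind's bay (underside below 8 mm), centre within 45 mm (hinge 40) in x and 40 mm in y of the bay's centre, same way up within 0.2 rad, at rest, released; tape roll and offcut within 30 mm of where they were (x of knob_a in the frame of knob_tray between -0.045 and 0.045 m and y of knob_a in the frame of knob_tray between -0.04 and 0.04 m and z of each of knob_a, knob_b in the frame of knob_tray below 0.008 m and angle between each of knob_a, knob_b, foot_a, foot_b, hinge's own z axis and vertical below 0.2 rad and linear speed of each of knob_a, knob_b, foot_a, foot_b, hinge below 0.02 m/s and contact force between each of knob_a, knob_b, foot_a, foot_b, hinge and the fingers below 0.1 N and x of knob_b in the frame of knob_tray between -0.045 and 0.045 m and y of knob_b in the frame of knob_tray between -0.04 and 0.04 m and x of foot_a in the frame of foot_tray between -0.045 and 0.045 m and y of foot_a in the frame of foot_tray between -0.04 and 0.04 m and z of each of foot_a, foot_b in the frame of foot_tray below 0.008 m and x of foot_b in the frame of foot_tray between -0.045 and 0.045 m and y of foot_b in the frame of foot_tray between -0.04 and 0.04 m and x of hinge in the frame of hinge_tray between -0.04 and 0.04 m and y of hinge in the frame of hinge_tray between -0.04 and 0.04 m and z of hinge in the frame of hinge_tray below 0.008 m and not (distance of tape_roll from where it was at the start of the episode above 0.03 m) and not (distance of offcut from where it was at the start of the episode above 0.03 m)); the robot touches nothing.
It fails at once if the tape roll was moved by more than 30 mm (distance of tape_roll from where it was at the start of the episode above 0.03 m).
It fails at once if the timber offcut was moved by more than 30 mm (distance of offcut from where it was at the start of the episode above 0.03 m).
It also fails if it takes over 106 s, if anything falls off the work surface, if the arm or the gripper's body presses on something with over 40 N, if the wrist force passes 120 N, or if a joint passes its speed limit or range.

## Working session

There is one attempt and no reset: what is moved stays moved. The work goes in short steps, Python scripts to look and compute and a tool call to move; the robot and the scene stay as the last step left them, time stands still between calls to the robot, and variables do not carry over. Pictures are saved under pics/ and viewed, at most 14 in all, crops included, and the job is handed in when it is done.

Besides the shell and the picture viewer there is one more tool, called after "Call:" as name(argument=value, ...), one argument or row to a line, values as JSON. arm_command: Moves the arm, as the interface text tells. Its arguments: {"type":"object","properties":{"steps":{"type":"array","items":{"type":"object","properties":{"claw":{"type":"number"},"travel":{"type":"array","items":{"type":"number"}},"rotation":{"type":"array","items":{"type":"number"}}}}},"squeeze":{"type":"number"}},"required":["steps"]}

```bash
mkdir -p pics; ls; cat > h.py <<'E'
import numpy as np, cv2
from cell import *
from scipy.spatial.transform import Rotation as R
def save(s,n): cv2.imwrite(f'pics/{n}.png',s['pixels'][:,:,::-1])
E
python3 - <<'E'
from h import *
s=get_state();print({k:np.round(v,3) for k,v in s.items()});print(manip.pinch_z)
for n in('top','side'):
    p=snapshot(n);save(p,n+'0')
    for q in('knob_a','foot_a','hinge','knob_tray','foot_tray','hinge_tray','tape_roll','offcut'):
        for r in search_frame(q,p):print(n,q,np.round(r['point']),round(r['conf'],2))
    print(p['extrinsics'])
E
```

```text
pics
{'clock': np.float64(0.0), 'joint_positions': array([-1.251,  0.424,  1.631, -0.   ,  1.089, -0.019]), 'joint_velocities': array([ 0.001,  0.   , -0.   ,  0.   , -0.   , -0.   ]), 'joint_efforts': array([-2.0000e-03, -5.5739e+01, -2.8174e+01, -0.0000e+00,  7.0000e-03,
        0.0000e+00]), 'tcp_pos': array([ 207.574, -588.934,  230.533]), 'ee_rot': array([ 0.986,  0.169, -0.   , -0.001]), 'contact_force': array([-0.254,  0.501, -0.586]), 'torque': array([ 0.041, -0.031,  0.03 ]), 'finger_force': np.float64(0.0), 'gripper_width': np.float64(85.517)}
-18.700000000000003
top knob_a [501. 269.  33.] 0.66
top knob_a [ 514. -260.   26.] 0.57
top foot_a [424. -65.   9.] 0.86
top foot_a [510.   7.  11.] 0.64
top hinge [419.  72.   6.] 0.63
top knob_tray [ 665. -197.    3.] 0.73
top knob_tray [501. 270.  32.] 0.68
top foot_tray [671.  -4.   9.] 0.84
top hinge_tray [666. 174.   6.] 0.95
top hinge_tray [ 414. -182.   23.] 0.54
top tape_roll [ 415. -184.   28.] 0.58
top offcut [409. 201.  17.] 0.81
[[ 1.68203312e-02 -9.81387392e-01  1.91300453e-01  3.68729720e+02]
 [-9.99042123e-01 -2.42262570e-02 -3.64407070e-02  2.51643206e+01]
 [ 4.03969444e-02 -1.90504266e-01 -9.80854837e-01  8.90480938e+02]
 [ 0.00000000e+00  0.00000000e+00  0.00000000e+00  1.00000000e+00]]
side knob_a [503. 279.  30.] 0.85
side knob_a [ 513. -251.   23.] 0.49
side foot_a [513.  10.   4.] 0.85
side foot_a [504. 281.  27.] 0.63
side foot_a [431. -57.   6.] 0.49
side hinge [424.  69.   8.] 0.75
side knob_tray [ 671. -186.    9.] 0.84
side foot_tray [675.   1.  14.] 0.8
side hinge_tray [665. 175.   9.] 0.72
side tape_roll [ 416. -175.   17.] 0.58
side offcut [408. 211.  22.] 0.67
[[-9.87116122e-01 -9.19411069e-02  1.30952641e-01  3.98092232e+02]
 [-1.60002909e-01  5.71861272e-01 -8.04595399e-01  7.15158059e+02]
 [-9.11352356e-04 -8.15181893e-01 -5.79204325e-01  5.63049003e+02]
 [ 0.00000000e+00  0.00000000e+00  0.00000000e+00  1.00000000e+00]]
```

View pics/top0.png

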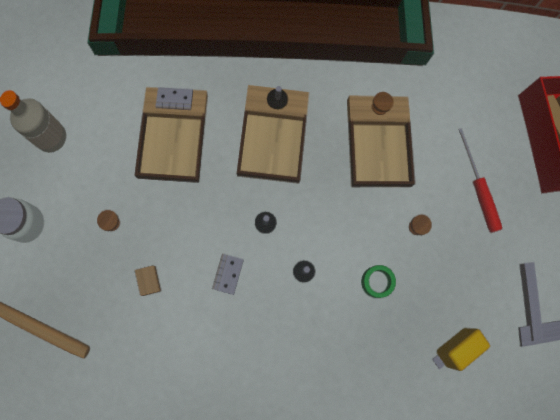

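View pics/side0.png

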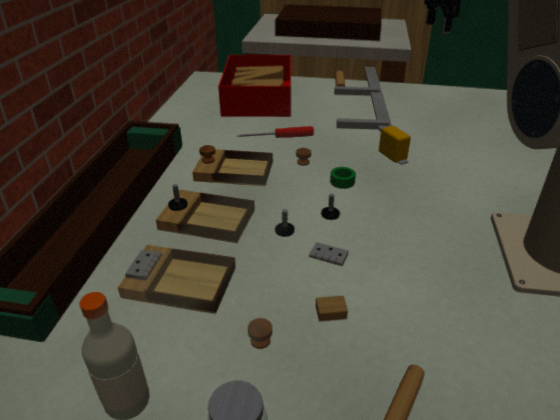

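The pictures show the three bays (top view px ≈ (170,148) hinge, (272,150) foot, (381,153) knob). The knobs are at (108,220) and (421,225), the feet at (265,222) and (304,271), and the hinge at (229,274). The other detections are false. Next I'll triangulate from both views and get the yaws.

```bash
cat >> h.py <<'E'
def ray(p,uv):
    n=cv2.undistortPoints(np.float64([[uv]]),p['K'],np.float64(p['dist_coeffs'])).ravel()
    E=np.array(p['extrinsics']);return E[:3,3],E[:3,:3]@np.r_[n,1]
def onz(p,uv,z):
    o,d=ray(p,uv);return o+d*(z-o[2])/d[2]
def tri(a,b):
    A=np.zeros((3,3));v=np.zeros(3)
    for o,d in(a,b):
        d=d/np.linalg.norm(d);M=np.eye(3)-np.outer(d,d);A+=M;v+=M@o
    return np.linalg.solve(A,v)
def rect(p,m,z):
    c=max(cv2.findContours(m.astype(np.uint8),0,1)[0],key=len)[:,0]
    P=np.float32([onz(p,u,z)[:2] for u in c]);return cv2.minAreaRect(P),cv2.boxPoints(cv2.minAreaRect(P))
E
cat > m.py <<'E'
from h import *
T=snapshot('top');S=snapshot('side')
for q,zs in(('knob_a',25),('foot_a',6),('hinge',9),('knob_tray',24),('foot_tray',24),('hinge_tray',24),('tape_roll',20),('offcut',20)):
    L=[[(r['region'],np.argwhere(r['region']).mean(0)[::-1],r['conf']) for r in regions_of(q,p)] for p in(T,S)]
    for m,c,f in L[0]:
        rc,bx=rect(T,m,zs)
        print(q,'top',np.round(c),round(f,2),'xy@z',np.round(onz(T,c,zs)[:2]),'rect',np.round(rc[0]),np.round(rc[1]),round(rc[2],1))
        if 'tray' in q: print(np.round(bx).tolist())
        for m2,c2,f2 in L[1]:
            X=tri(ray(T,c),ray(S,c2))
            o,d=ray(S,c2);g=np.linalg.norm(np.cross(X-o,d/np.linalg.norm(d)))
            if g<12: print('   tri',np.round(X),'gap',round(g,1),round(f2,2))
E
python3 m.py
```

```text
knob_a top [420. 225.] 0.93 xy@z [ 511. -263.] rect [ 511. -262.] [33. 39.] 43.4
   tri [ 513. -265.   16.] gap 0.1 0.7
knob_a top [108. 221.] 0.69 xy@z [506. 271.] rect [507. 271.] [34. 39.] 1.7
   tri [506. 273.  21.] gap 0.5 0.94
   tri [462. 200. 276.] gap 3.8 0.7
foot_a top [265. 222.] 0.71 xy@z [513.   4.] rect [513.   4.] [36. 36.] 28.0
   tri [512.   4.  12.] gap 0.1 0.61
foot_a top [304. 271.] 0.56 xy@z [431. -63.] rect [431. -63.] [34. 38.] 0.9
   tri [431. -62.  13.] gap 0.9 0.83
hinge top [227. 274.] 0.87 xy@z [423.  66.] rect [423.  66.] [38. 61.] 76.0
   tri [423.  66.   8.] gap 0.4 0.95
knob_tray top [380. 141.] 0.97 xy@z [ 660. -195.] rect [ 665. -196.] [178. 117.] 2.1
[[574.0, -141.0], [578.0, -258.0], [756.0, -251.0], [752.0, -134.0]]
   tri [ 665. -198.   13.] gap 1.1 0.85
knob_tray top [108. 220.] 0.53 xy@z [506. 271.] rect [507. 271.] [34. 41.] 1.7
[[489.0, 291.0], [490.0, 250.0], [525.0, 251.0], [524.0, 292.0]]
foot_tray top [273. 134.] 0.62 xy@z [666.  -6.] rect [670.  -6.] [114. 176.] 84.4
[[577.0, -54.0], [752.0, -72.0], [763.0, 42.0], [588.0, 59.0]]
   tri [671.  -7.  12.] gap 1.3 0.79
hinge_tray top [171. 134.] 0.56 xy@z [661. 172.] rect [664. 172.] [115. 172.] 86.9
[[575.0, 120.0], [746.0, 110.0], [753.0, 225.0], [581.0, 235.0]]
   tri [666. 174.  11.] gap 0.2 0.78
tape_roll top [378. 281.] 0.55 xy@z [ 414. -188.] rect [ 414. -188.] [54. 59.] 0.2
   tri [ 415. -190.   13.] gap 0.5 0.95
offcut top [147. 281.] 0.72 xy@z [407. 199.] rect [407. 199.] [46. 35.] 13.4
   tri [403. 158. 225.] gap 5.1 0.7
   tri [408. 201.  13.] gap 0.5 0.56
```

Call:
arm_command(
  steps=[
    {"travel": [0,0,0],"rotation": [0,0,0.17],"claw": 0},
    {"travel": [0,0,0],"rotation": [0,0,0.338],"claw": 0},
    {"travel": [0,0,0],"rotation": [0,0,0.338],"claw": 0},
  ],
  squeeze=40,
)

```text
clock: 2.17
tcp_pos: [207.7, -589.5, 231.3]
ee_rot: [1.0, 0.001, -0.0, -0.0]
contact_force: [0.8, -0.5, 0.0]
gripper_width: 85.7
finger_force: 0.0
```

Call:
arm_command(
  steps=[
    {"travel": [40,-45,0],"claw": 0},
    {"travel": [80,-90,0],"claw": 0},
    {"travel": [120,-135,0],"claw": 0},
    {"travel": [160,-175,0],"claw": 0},
    {"travel": [200,-215,0],"claw": 0},
  ],
)

```text
validation failed for argument at $.st...
```

Call:
arm_command(
  steps=[
    {"travel": [40,-45,0],"claw": 0},
    {"travel": [80,-90,0],"claw": 0},
    {"travel": [104,-110,0],"claw": 0},
    {"travel": [104,-110,0],"claw": 0},
  ],
)

```text
validation failed for argument at $.st...
```

```bash
cat > w.py <<'E'
import sys
from h import *
def wrist(name=None):
    s=get_state();p=snapshot('wrist')
    M=np.eye(4);M[:3,:3]=R.from_quat(s['ee_rot']).as_matrix();M[:3,3]=s['tcp_pos']
    p['extrinsics']=M@np.array(p['tool_from_camera'])
    if name: save(p,name)
    return s,p
def look(p,qs):
    for q,z in qs:
        for r in regions_of(q,p)[:3]:
            m=r['region'];c=np.argwhere(m).mean(0)[::-1];rc,_=rect(p,m,z)
            print(q,round(r['conf'],2),np.round(c),'xy',np.round(onz(p,c,z)[:2]),'rect',np.round(rc[0]),np.round(rc[1]),round(rc[2],1))
E
python3 - <<'E'
from w import *
s,p=wrist('w1');print(s['tcp_pos'],s['clock'],s['gripper_width'],manip.pinch_z)
look(p,[('knob_a',27),('knob_tray',24)])
E
```

```text
[ 207.71543261 -589.45210458  231.31724039] 2.175 85.67451670537687 -18.700000000000003
```

View pics/w1.png

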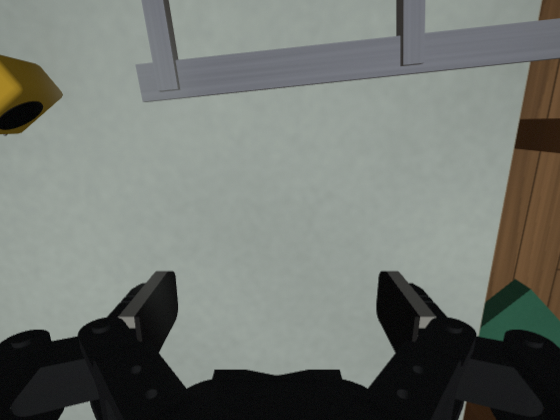

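That picture shows only the start position: fingers at the bottom, a clamp at the top, no fittings. Both moves were refused because rows need a rotation, so I'll resend them.

Call:
arm_command(
  steps=[
    {"travel": [40,-45,0],"rotation": [0,0,0],"claw": 0},
    {"travel": [80,-90,0],"rotation": [0,0,0],"claw": 0},
    {"travel": [120,-135,0],"rotation": [0,0,0],"claw": 0},
    {"travel": [160,-175,0],"rotation": [0,0,0],"claw": 0},
    {"travel": [200,-215,0],"rotation": [0,0,0],"claw": 0},
  ],
)

```text
clock: 2.95
tcp_pos: [408.8, -372.9, 231.6]
ee_rot: [1.0, 0.001, 0.0, 0.0]
contact_force: [0.8, -0.1, 0.6]
gripper_width: 85.2
finger_force: 0.0
```

Call:
arm_command(
  steps=[
    {"travel": [40,-45,0],"rotation": [0,0,0],"claw": 0},
    {"travel": [80,-90,0],"rotation": [0,0,0],"claw": 0},
    {"travel": [104,-110,0],"rotation": [0,0,0],"claw": 0},
    {"travel": [104,-110,0],"rotation": [0,0,0],"claw": 0},
  ],
)

```text
clock: 3.45
tcp_pos: [513.0, -262.7, 231.4]
ee_rot: [1.0, 0.003, 0.0, 0.0]
contact_force: [0.4, 0.2, 0.1]
gripper_width: 85.7
finger_force: 0.0
```

```bash
python3 - <<'E'
from w import *
s,p=wrist('w2');print(s['tcp_pos'],s['clock'],s['gripper_width'],manip.pinch_z)
look(p,[('knob_a',27),('knob_tray',24)])
E
```

```text
[ 512.98668796 -262.68793293  231.36892152] 3.45 85.70984721753263 -18.700000000000003
knob_a 0.57 [276. 192.] xy [ 513. -262.] rect [ 513. -262.] [36. 35.] 0.3
knob_tray 0.72 [210.  60.] xy [ 641. -198.] rect [ 638. -198.] [109. 111.] 1.7
```

View pics/w2.png

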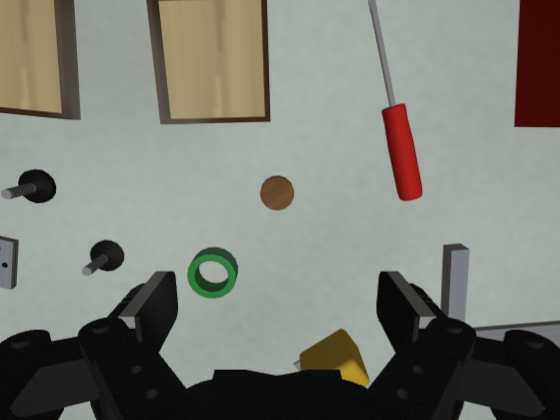

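The knob shows at px (277,192), which projects to (513,-262), right under the TCP. Descending and gripping.

Call:
arm_command(
  steps=[
    {"travel": [0,0,60],"rotation": [0,0,0],"claw": 0},
    {"travel": [0,0,120],"rotation": [0,0,0],"claw": 0},
    {"travel": [0,0,180],"rotation": [0,0,0],"claw": 0},
    {"travel": [0,0,226],"rotation": [0,0,0],"claw": 0},
    {"travel": [0,0,226],"rotation": [0,0,0],"claw": 0.2},
  ],
)

```text
clock: 4.22
tcp_pos: [508.0, -263.8, 2.2]
ee_rot: [1.0, -0.0, -0.003, -0.002]
contact_force: [0.6, -0.6, -0.5]
gripper_width: 70.2
finger_force: 0.0
```

Call:
arm_command(
  steps=[
    {"travel": [0,0,0],"rotation": [0,0,0],"claw": 1},
    {"travel": [0,0,0],"rotation": [0,0,0],"claw": 1},
    {"travel": [0,0,0],"rotation": [0,0,0],"claw": 1},
    {"travel": [0,0,0],"rotation": [0,0,0],"claw": 1},
  ],
  squeeze=35,
)

```text
clock: 4.72
tcp_pos: [512.9, -265.3, 8.0]
ee_rot: [1.0, 0.001, 0.002, 0.001]
contact_force: [-1.9, -1.3, 7.2]
gripper_width: 34.4
finger_force: 34.8
```

Call:
arm_command(
  steps=[
    {"travel": [0,0,-40],"rotation": [0,0,0],"claw": 1},
    {"travel": [0,0,-80],"rotation": [0,0,0],"claw": 1},
    {"travel": [50,-20,-80],"rotation": [0,0,0],"claw": 1},
    {"travel": [100,-40,-80],"rotation": [0,0,0],"claw": 1},
    {"travel": [154,-63,-80],"rotation": [0,0,0],"claw": 1},
  ],
)

```text
clock: 5.35
tcp_pos: [667.4, -200.8, 87.7]
ee_rot: [1.0, 0.0, 0.001, 0.0]
contact_force: [0.6, -1.0, -0.6]
gripper_width: 34.9
finger_force: 35.3
```

Call:
arm_command(
  steps=[
    {"travel": [0,0,0],"rotation": [0,0,0],"claw": 1},
    {"travel": [0,0,0],"rotation": [0,0,0],"claw": 1},
  ],
)

```text
clock: 5.6
tcp_pos: [665.2, -200.8, 86.1]
ee_rot: [1.0, 0.001, 0.0, 0.0]
contact_force: [0.0, -0.0, -0.7]
gripper_width: 34.4
finger_force: 35.3
```

```bash
python3 - <<'E'
from w import *
s,p=wrist('w3');print(s['tcp_pos'],s['clock'],s['gripper_width'])
look(p,[('knob_a',100),('knob_tray',24)])
E
```

```text
[ 665.17018446 -200.81858436   86.10483489] 5.6 34.39334725690304
knob_a 0.81 [277. 294.] xy [ 664. -200.] rect [ 664. -200.] [46. 37.] 0.1
knob_tray 0.61 [270. 185.] xy [ 698. -196.] rect [ 687. -196.] [122. 111.] 2.0
```

View pics/w3.png

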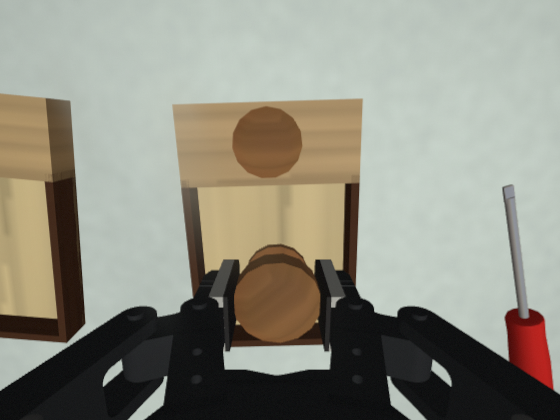

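The knob is held upright at px (277,294), over the bay. The ledge edges are at rows ~102 and ~186, which I'll use to check the tray.

```bash
python3 - <<'E'
from w import *
s,p=wrist()
for u in((174,104),(362,99),(182,188),(360,184)): print(np.round(onz(p,u,24)))
E
```

```text
[ 744. -142.   24.]
[ 747. -250.   24.]
[ 695. -143.   24.]
[ 698. -252.   24.]
```

Call:
arm_command(
  steps=[
    {"travel": [0,0,40],"rotation": [0,0,0],"claw": 1},
    {"travel": [0,0,65],"rotation": [0,0,0],"claw": 1},
    {"travel": [0,0,74],"rotation": [0,0,0],"claw": 1},
    {"travel": [0,0,76],"rotation": [0,0,0],"claw": 1},
    {"travel": [0,0,76],"rotation": [0,0,0],"claw": 1},
  ],
)

```text
clock: 6.42
tcp_pos: [664.1, -201.0, 11.8]
ee_rot: [1.0, 0.0, -0.002, -0.0]
contact_force: [-11.6, 4.2, 20.3]
gripper_width: 34.4
finger_force: 37.1
```

Call:
arm_command(
  steps=[
    {"travel": [0,0,0],"rotation": [0,0,0],"claw": 0.4},
    {"travel": [0,0,0],"rotation": [0,0,0],"claw": 0.4},
    {"travel": [0,0,0],"rotation": [0,0,0],"claw": 0.4},
  ],
)

```text
clock: 6.8
tcp_pos: [665.4, -201.2, 9.1]
ee_rot: [1.0, 0.0, -0.0, -0.0]
contact_force: [-0.5, 0.3, -0.6]
gripper_width: 51.5
finger_force: 0.0
```

Call:
arm_command(
  steps=[
    {"travel": [0,0,-60],"rotation": [0,0,0],"claw": 0.4},
    {"travel": [0,0,-120],"rotation": [0,0,0],"claw": 0},
    {"travel": [-18,-55,-120],"rotation": [0,0,0],"claw": 0},
    {"travel": [-36,-110,-120],"rotation": [0,0,0],"claw": 0},
    {"travel": [-54,-165,-120],"rotation": [0,0,0],"claw": 0},
  ],
)

```text
clock: 7.42
tcp_pos: [610.7, -34.8, 129.4]
ee_rot: [1.0, 0.0, 0.0, -0.0]
contact_force: [1.7, 0.5, -0.3]
gripper_width: 85.6
finger_force: 0.0
```

Call:
arm_command(
  steps=[
    {"travel": [-18,-55,0],"rotation": [0,0,0],"claw": 0},
    {"travel": [-36,-110,0],"rotation": [0,0,0],"claw": 0},
    {"travel": [-54,-165,0],"rotation": [0,0,0],"claw": 0},
    {"travel": [-72,-220,0],"rotation": [0,0,0],"claw": 0},
    {"travel": [-90,-260,0],"rotation": [0,0,0],"claw": 0},
  ],
)

```text
clock: 8.05
tcp_pos: [520.4, 226.0, 129.3]
ee_rot: [1.0, 0.001, 0.0, -0.0]
contact_force: [0.8, 0.6, -0.8]
gripper_width: 85.3
finger_force: 0.0
```

Call:
arm_command(
  steps=[
    {"travel": [-14,-48,0],"rotation": [0,0,0],"claw": 0},
    {"travel": [-14,-48,0],"rotation": [0,0,0],"claw": 0},
    {"travel": [-14,-48,0],"rotation": [0,0,0],"claw": 0},
  ],
)

```text
clock: 8.43
tcp_pos: [507.0, 271.5, 129.1]
ee_rot: [1.0, 0.001, -0.0, 0.0]
contact_force: [-0.8, -0.1, -0.1]
gripper_width: 85.2
finger_force: 0.0
```

```bash
python3 - <<'E'
from w import *
s,p=wrist('w4');print(s['tcp_pos'],s['clock'],s['gripper_width'])
look(p,[('knob_a',27),('hinge_tray',24)])
T=snapshot('top');save(T,'t4');look(T,[('knob_a',27)])
E
```

```text
[506.99856046 271.54458573 129.12698913] 8.425 85.15299174031179
knob_a 0.58 [275. 218.] xy [507. 273.] rect [508. 273.] [38. 35.] 0.1
hinge_tray 0.7 [416.  55.] xy [621. 178.] rect [620. 178.] [114.  72.] 87.6
knob_a 0.87 [383. 140.] xy [ 661. -201.] rect [ 661. -201.] [35. 43.] 45.5
knob_a 0.76 [108. 221.] xy [505. 271.] rect [505. 271.] [43. 35.] 57.1
```

Call:
arm_command(
  steps=[
    {"travel": [0,1,60],"rotation": [0,0,0],"claw": 0},
    {"travel": [0,1,115],"rotation": [0,0,0],"claw": 0},
    {"travel": [0,1,122],"rotation": [0,0,0],"claw": 0.2},
    {"travel": [0,1,122],"rotation": [0,0,0],"claw": 1},
    {"travel": [0,1,122],"rotation": [0,0,0],"claw": 1},
  ],
)

```text
clock: 9.3
tcp_pos: [508.8, 271.5, 9.7]
ee_rot: [1.0, 0.0, 0.002, -0.001]
contact_force: [-2.1, -2.5, 6.6]
gripper_width: 34.3
finger_force: 34.5
```

Call:
arm_command(
  steps=[
    {"travel": [0,0,0],"rotation": [0,0,0],"claw": 1},
    {"travel": [0,0,0],"rotation": [0,0,0],"claw": 1},
    {"travel": [0,0,-50],"rotation": [0,0,0],"claw": 1},
    {"travel": [0,0,-90],"rotation": [0,0,0],"claw": 1},
    {"travel": [0,0,-90],"rotation": [0,0,0],"claw": 1},
  ],
)

```text
clock: 9.93
tcp_pos: [509.6, 272.2, 101.7]
ee_rot: [1.0, 0.0, 0.004, -0.002]
contact_force: [0.3, -0.6, -0.5]
gripper_width: 34.6
finger_force: 35.4
```

Next: commanded about (507, 271) to (619, -200).

Call:
arm_command(
  steps=[
    {"travel": [12,55,0],"rotation": [0,0,0],"claw": 1},
    {"travel": [24,110,0],"rotation": [0,0,0],"claw": 1},
    {"travel": [36,165,0],"rotation": [0,0,0],"claw": 1},
    {"travel": [48,220,0],"rotation": [0,0,0],"claw": 1},
    {"travel": [60,275,0],"rotation": [0,0,0],"claw": 1},
  ],
)

```text
clock: 10.55
tcp_pos: [567.2, -5.9, 97.1]
ee_rot: [1.0, 0.0, -0.0, -0.0]
contact_force: [1.4, -0.3, -1.2]
gripper_width: 34.8
finger_force: 35.4
```

Call:
arm_command(
  steps=[
    {"travel": [12,55,0],"rotation": [0,0,0],"claw": 1},
    {"travel": [24,110,0],"rotation": [0,0,0],"claw": 1},
    {"travel": [36,160,0],"rotation": [0,0,0],"claw": 1},
    {"travel": [52,196,0],"rotation": [0,0,0],"claw": 1},
    {"travel": [52,196,0],"rotation": [0,0,0],"claw": 1},
  ],
)

```text
clock: 11.18
tcp_pos: [620.1, -202.8, 97.1]
ee_rot: [1.0, -0.001, 0.001, 0.0]
contact_force: [-0.6, 0.4, -1.1]
gripper_width: 34.7
finger_force: 35.4
```

```bash
python3 - <<'E'
from w import *
s,p=wrist('w5');print(s['tcp_pos'],s['clock'],s['gripper_width'])
look(p,[('knob_a',32)])
E
```

```text
[ 620.08449245 -202.82392441   97.09914447] 11.175 34.72940747216989
knob_a 0.96 [273. 166.] xy [ 664. -201.] rect [ 663. -200.] [37. 35.] 45.8
knob_a 0.69 [276. 295.] xy [ 576. -202.] rect [ 576. -202.] [75. 59.] 0.5
```

View pics/w5.png

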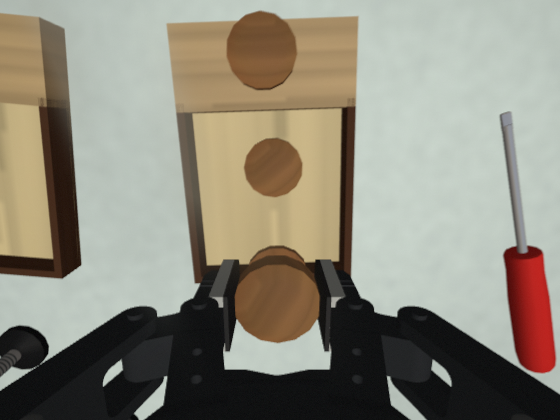

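The first knob stands in the bay at px (273,166). The second is held upright at (277,295). Lowering it.

Call:
arm_command(
  steps=[
    {"travel": [-1,-2,50],"rotation": [0,0,0],"claw": 1},
    {"travel": [-1,-2,75],"rotation": [0,0,0],"claw": 1},
    {"travel": [-1,-2,84],"rotation": [0,0,0],"claw": 1},
    {"travel": [-1,-2,86],"rotation": [0,0,0],"claw": 1},
    {"travel": [-1,-2,86],"rotation": [0,0,0],"claw": 1},
  ],
)

```text
clock: 11.9
tcp_pos: [616.8, -196.0, 13.4]
ee_rot: [1.0, 0.001, -0.002, -0.001]
contact_force: [-9.8, 4.8, 16.7]
gripper_width: 34.6
finger_force: 37.1
```

Call:
arm_command(
  steps=[
    {"travel": [0,0,0],"rotation": [0,0,0],"claw": 0.4},
    {"travel": [0,0,0],"rotation": [0,0,0],"claw": 0.4},
    {"travel": [0,0,0],"rotation": [0,0,0],"claw": 0.4},
    {"travel": [0,0,-60],"rotation": [0,0,0],"claw": 0.4},
    {"travel": [0,0,-120],"rotation": [0,0,0],"claw": 0},
  ],
)

```text
clock: 12.52
tcp_pos: [617.8, -197.9, 131.5]
ee_rot: [1.0, 0.0, -0.001, -0.0]
contact_force: [0.5, 0.0, -0.0]
gripper_width: 68.2
finger_force: 0.0
```

Call:
arm_command(
  steps=[
    {"travel": [-48,-34,0],"rotation": [0,0,0],"claw": 0},
    {"travel": [-96,-68,0],"rotation": [0,0,0],"claw": 0},
    {"travel": [-144,-102,0],"rotation": [0,0,0],"claw": 0},
    {"travel": [-188,-135,0],"rotation": [0,0,0],"claw": 0},
    {"travel": [-188,-135,0],"rotation": [0,0,0],"claw": 0},
  ],
)

```text
clock: 13.15
tcp_pos: [426.1, -61.4, 130.9]
ee_rot: [1.0, 0.001, -0.002, -0.0]
contact_force: [1.1, -0.1, -0.3]
gripper_width: 85.5
finger_force: 0.0
```

```bash
python3 - <<'E'
from w import *
s,p=wrist('w6');print(s['tcp_pos'],s['clock'],s['gripper_width'])
look(p,[('foot_a',3),('hinge',10)])
E
```

```text
[426.12128581 -61.43902289 130.90113132] 13.15 85.45447819935048
foot_a 0.86 [277. 203.] xy [432. -61.] rect [431. -61.] [37. 39.] 89.1
foot_a 0.75 [189.  96.] xy [515.   6.] rect [514.   6.] [38. 38.] 87.2
hinge 0.88 [122. 211.] xy [426.  65.] rect [424.  65.] [41. 66.] 75.8
```

View pics/w6.png

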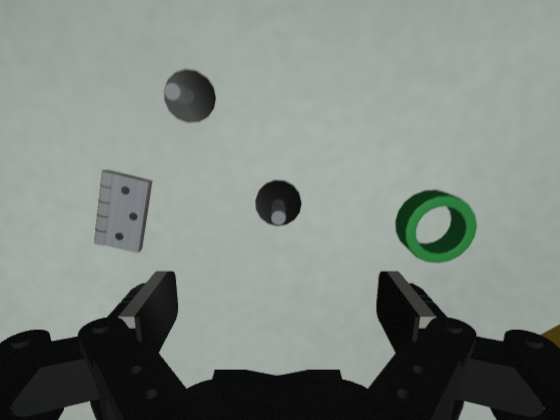

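The nearer foot's disc is at px (278,203), centre (431,-61). The other is at (190,96), about (514,5). The hinge's knuckle faces left (+y), with yaw about -14°.

Call:
arm_command(
  steps=[
    {"travel": [5,0,50],"rotation": [0,0,0],"claw": 0},
    {"travel": [5,0,100],"rotation": [0,0,0],"claw": 0.3},
    {"travel": [5,0,115],"rotation": [0,0,0],"claw": 0.5},
    {"travel": [5,0,115],"rotation": [0,0,0],"claw": 0.7},
    {"travel": [5,0,115],"rotation": [0,0,0],"claw": 1},
  ],
)

```text
clock: 13.92
tcp_pos: [436.6, -63.6, 17.5]
ee_rot: [1.0, 0.0, 0.001, 0.0]
contact_force: [-0.6, 2.9, 1.6]
gripper_width: 12.5
finger_force: 1.1
```

Call:
arm_command(
  steps=[
    {"travel": [0,0,0],"rotation": [0,0,0],"claw": 1},
    {"travel": [0,0,0],"rotation": [0,0,0],"claw": 1},
    {"travel": [0,0,0],"rotation": [0,0,0],"claw": 1},
  ],
)

```text
clock: 14.3
tcp_pos: [436.5, -63.5, 17.6]
ee_rot: [1.0, 0.0, 0.001, 0.0]
contact_force: [-0.0, -0.6, 9.1]
gripper_width: 8.2
finger_force: 34.8
```

Call:
arm_command(
  steps=[
    {"travel": [0,0,-40],"rotation": [0,0,0],"claw": 1},
    {"travel": [0,0,-80],"rotation": [0,0,0],"claw": 1},
    {"travel": [55,-13,-80],"rotation": [0,0,0],"claw": 1},
    {"travel": [110,-26,-80],"rotation": [0,0,0],"claw": 1},
    {"travel": [165,-39,-80],"rotation": [0,0,0],"claw": 1},
  ],
)

```text
clock: 14.92
tcp_pos: [602.1, -23.6, 97.5]
ee_rot: [1.0, 0.0, 0.001, 0.0]
contact_force: [1.1, -0.5, 0.0]
gripper_width: 8.6
finger_force: 34.3
```

Call:
arm_command(
  steps=[
    {"travel": [45,-10,0],"rotation": [0,0,0],"claw": 1},
    {"travel": [72,-16,0],"rotation": [0,0,0],"claw": 1},
    {"travel": [72,-16,0],"rotation": [0,0,0],"claw": 1},
    {"travel": [72,-16,0],"rotation": [0,0,0],"claw": 1},
  ],
)

```text
clock: 15.42
tcp_pos: [671.0, -8.2, 96.2]
ee_rot: [1.0, 0.0, -0.001, 0.0]
contact_force: [-0.4, 0.1, -1.0]
gripper_width: 8.7
finger_force: 34.3
```

```bash
python3 - <<'E'
from w import *
s,p=wrist('w7');print(s['tcp_pos'],s['clock'],s['gripper_width'])
look(p,[('foot_a',85)])
E
```

```text
[670.97456738  -8.15404616  96.21925503] 15.425 8.716364339275218
foot_a 0.97 [277. 280.] xy [664.  -8.] rect [660. -11.] [54. 33.] 16.7
```

View pics/w7.png

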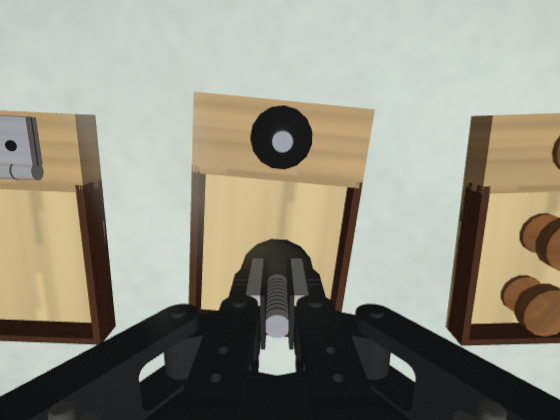

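The foot is held upright (disc px ~(278,262), stem top (277,325)), and both knobs stand in their bay. Checking the tray corners.

```bash
python3 - <<'E'
from w import *
s,p=wrist()
for u in((194,93),(374,109),(192,171),(361,186)): print(np.round(onz(p,u,24)))
print('disc',np.round(onz(p,(278,262),84)),'held centre by stem top',np.round(onz(p,(277,325),128)))
for u in((98,115),(106,188)): print('hingetray',np.round(onz(p,u,24)))
E
```

```text
[758.  42.  24.]
[749. -67.  24.]
[711.  46.  24.]
[701. -63.  24.]
disc [674.  -9.  84.] held centre by stem top [667.  -8. 128.]
hingetray [745. 102.  24.]
hingetray [700. 103.  24.]
```

Call:
arm_command(
  steps=[
    {"travel": [6,0,40],"rotation": [0,0,0],"claw": 1},
    {"travel": [6,0,62],"rotation": [0,0,0],"claw": 1},
    {"travel": [6,0,72],"rotation": [0,0,0],"claw": 1},
    {"travel": [6,0,76],"rotation": [0,0,0],"claw": 1},
    {"travel": [6,0,76],"rotation": [0,0,0],"claw": 1},
  ],
)

```text
clock: 16.2
tcp_pos: [677.9, -8.2, 21.7]
ee_rot: [1.0, 0.0, -0.0, 0.0]
contact_force: [-3.4, -0.6, 5.9]
gripper_width: 9.1
finger_force: 34.7
```

Call:
arm_command(
  steps=[
    {"travel": [0,0,0],"rotation": [0,0,0],"claw": 0.65},
    {"travel": [0,0,0],"rotation": [0,0,0],"claw": 0.65},
    {"travel": [0,0,-30],"rotation": [0,0,0],"claw": 0.65},
    {"travel": [0,0,-70],"rotation": [0,0,0],"claw": 0.5},
    {"travel": [0,0,-110],"rotation": [0,0,0],"claw": 0},
  ],
)

```text
clock: 16.82
tcp_pos: [678.2, -8.1, 131.3]
ee_rot: [1.0, 0.0, -0.0, 0.0]
contact_force: [0.6, 0.3, 0.2]
gripper_width: 59.8
finger_force: 0.0
```

Call:
arm_command(
  steps=[
    {"travel": [-55,-4,0],"rotation": [0,0,0],"claw": 0},
    {"travel": [-110,-9,0],"rotation": [0,0,0],"claw": 0},
    {"travel": [-164,-13,0],"rotation": [0,0,0],"claw": 0},
    {"travel": [-164,-13,0],"rotation": [0,0,0],"claw": 0},
    {"travel": [-164,-13,0],"rotation": [0,0,0],"claw": 0},
  ],
)

```text
clock: 17.45
tcp_pos: [515.6, 4.8, 131.0]
ee_rot: [1.0, 0.0, 0.001, 0.0]
contact_force: [1.0, -0.3, -0.4]
gripper_width: 85.2
finger_force: 0.0
```

```bash
python3 - <<'E'
from w import *
s,p=wrist('w8');print(s['tcp_pos'],s['clock'],s['gripper_width'])
look(p,[('foot_a',4)])
T=snapshot('top');save(T,'t8');look(T,[('foot_a',10)])
E
```

```text
[515.61742041   4.77023384 130.99654537] 17.45 85.17483727208484
foot_a 0.95 [276. 212.] xy [514.   6.] rect [514.   5.] [38. 38.] 0.0
foot_a 0.61 [295.   9.] xy [663.  -7.] rect [662.  -7.] [15. 37.] 0.0
foot_a 0.57 [275.  93.] xy [750.  -9.] rect [750. -13.] [112.  23.] 87.3
```

Call:
arm_command(
  steps=[
    {"travel": [0,0,50],"rotation": [0,0,0],"claw": 0},
    {"travel": [0,0,100],"rotation": [0,0,0],"claw": 0.3},
    {"travel": [0,0,114],"rotation": [0,0,0],"claw": 0.5},
    {"travel": [0,0,114],"rotation": [0,0,0],"claw": 0.7},
    {"travel": [0,0,114],"rotation": [0,0,0],"claw": 1},
  ],
)

```text
clock: 18.27
tcp_pos: [515.7, 4.8, 17.7]
ee_rot: [1.0, 0.0, 0.001, 0.0]
contact_force: [0.7, 0.0, 0.0]
gripper_width: 12.4
finger_force: 0.0
```

Call:
arm_command(
  steps=[
    {"travel": [0,0,0],"rotation": [0,0,0],"claw": 1},
    {"travel": [0,0,0],"rotation": [0,0,0],"claw": 1},
    {"travel": [0,0,0],"rotation": [0,0,0],"claw": 1},
    {"travel": [0,0,-40],"rotation": [0,0,0],"claw": 1},
    {"travel": [0,0,-80],"rotation": [0,0,0],"claw": 1},
  ],
)

```text
clock: 18.9
tcp_pos: [513.9, 4.8, 97.4]
ee_rot: [1.0, 0.0, -0.0, 0.0]
contact_force: [1.0, 0.5, -0.7]
gripper_width: 8.8
finger_force: 34.2
```

Call:
arm_command(
  steps=[
    {"travel": [57,4,0],"rotation": [0,0,0],"claw": 1},
    {"travel": [113,7,0],"rotation": [0,0,0],"claw": 1},
    {"travel": [113,7,0],"rotation": [0,0,0],"claw": 1},
    {"travel": [113,7,0],"rotation": [0,0,0],"claw": 1},
  ],
)

```text
clock: 19.4
tcp_pos: [626.1, -2.1, 96.0]
ee_rot: [1.0, 0.0, -0.001, -0.0]
contact_force: [-0.5, 0.3, -0.5]
gripper_width: 9.0
finger_force: 34.2
```

```bash
python3 - <<'E'
from w import *
s,p=wrist('w9');print(s['tcp_pos'],s['clock'],s['gripper_width'],s['finger_force'])
look(p,[('foot_a',85)])
E
```

```text
[626.09666986  -2.09732939  96.02998419] 19.4 9.043849953666628 34.208112359046936
foot_a 0.64 [276. 271.] xy [625.  -1.] rect [620.  -5.] [52. 35.] 21.7
foot_a 0.58 [286. 157.] xy [681.  -6.] rect [680.  -6.] [25. 25.] 26.0
```

View pics/w9.png

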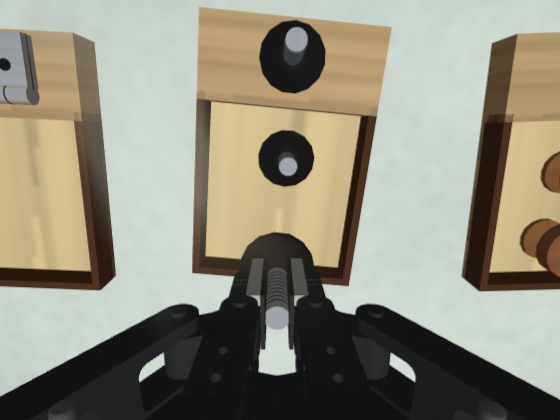

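The first foot stands in the bay at px (286,157). The second is held upright over the near half (disc ~(277,250)). Lowering and releasing.

Call:
arm_command(
  steps=[
    {"travel": [2,0,40],"rotation": [0,0,0],"claw": 1},
    {"travel": [2,0,62],"rotation": [0,0,0],"claw": 1},
    {"travel": [2,0,72],"rotation": [0,0,0],"claw": 1},
    {"travel": [2,0,76],"rotation": [0,0,0],"claw": 1},
    {"travel": [2,0,76],"rotation": [0,0,0],"claw": 1},
  ],
)

```text
clock: 20.12
tcp_pos: [628.1, -2.1, 21.9]
ee_rot: [1.0, 0.0, -0.001, -0.0]
contact_force: [-7.7, -0.5, 11.6]
gripper_width: 8.9
finger_force: 35.6
```

Call:
arm_command(
  steps=[
    {"travel": [0,0,0],"rotation": [0,0,0],"claw": 0.65},
    {"travel": [0,0,0],"rotation": [0,0,0],"claw": 0.65},
    {"travel": [0,0,-30],"rotation": [0,0,0],"claw": 0.65},
    {"travel": [0,0,-70],"rotation": [0,0,0],"claw": 0.5},
    {"travel": [0,0,-110],"rotation": [0,0,0],"claw": 0},
  ],
)

```text
clock: 20.75
tcp_pos: [629.2, -2.1, 131.3]
ee_rot: [1.0, 0.0, -0.0, -0.0]
contact_force: [0.7, -0.7, -0.0]
gripper_width: 59.5
finger_force: 0.0
```

Call:
arm_command(
  steps=[
    {"travel": [-52,-17,0],"rotation": [0,0,0],"claw": 0},
    {"travel": [-104,-34,0],"rotation": [0,0,0.1],"claw": 0},
    {"travel": [-156,-51,0],"rotation": [0,0,0.18],"claw": 0},
    {"travel": [-204,-68,0],"rotation": [0,0,0.25],"claw": 0},
    {"travel": [-204,-68,0],"rotation": [0,0,0.25],"claw": 0},
  ],
)

```text
clock: 21.38
tcp_pos: [421.5, 66.2, 130.2]
ee_rot: [0.992, -0.124, -0.001, 0.0]
contact_force: [0.2, 1.3, 0.5]
gripper_width: 85.6
finger_force: 0.0
```

Call:
arm_command(
  steps=[
    {"travel": [0,0,60],"rotation": [0,0,0],"claw": 0},
    {"travel": [0,0,60],"rotation": [0,0,0],"claw": 0},
    {"travel": [0,0,60],"rotation": [0,0,0],"claw": 0},
  ],
)

```text
clock: 21.75
tcp_pos: [426.4, 65.6, 71.3]
ee_rot: [0.992, -0.124, 0.0, -0.0]
contact_force: [0.0, -0.0, 0.4]
gripper_width: 85.5
finger_force: 0.0
```

```bash
python3 - <<'E'
from w import *
s,p=wrist('w10');print(s['tcp_pos'],s['ee_rot'],s['clock'],s['gripper_width'])
look(p,[('hinge',9)])
E
```

```text
[426.36183135  65.63556523  71.26261213] [ 9.92238006e-01 -1.24352745e-01  3.56315674e-04 -8.77639774e-05] 21.75 85.52789366444019
hinge 0.72 [276. 235.] xy [426.  67.] rect [424.  67.] [38. 64.] 76.4
```

View pics/w10.png

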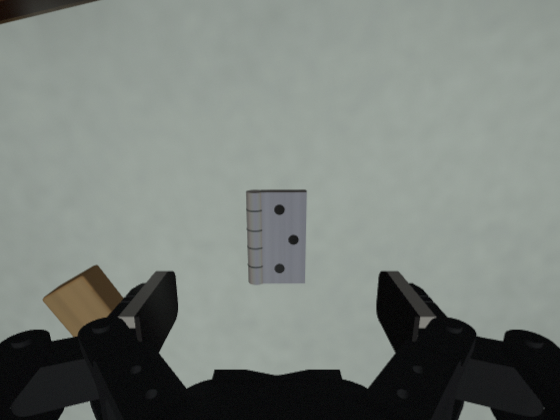

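The hinge is aligned and centred (px (277,237), knuckle left). The offcut at (85,300) is clear of the fingers.

Call:
arm_command(
  steps=[
    {"travel": [0,-1,40],"rotation": [0,0,0],"claw": 0.4},
    {"travel": [0,-1,60],"rotation": [0,0,0],"claw": 0.4},
    {"travel": [0,-1,67],"rotation": [0,0,0],"claw": 0.4},
    {"travel": [0,-1,70.5],"rotation": [0,0,0],"claw": 0.4},
    {"travel": [0,-1,70.5],"rotation": [0,0,0],"claw": 0.4},
  ],
)

```text
clock: 22.48
tcp_pos: [426.2, 66.8, 0.7]
ee_rot: [0.992, -0.124, 0.001, -0.0]
contact_force: [0.2, 0.7, -0.7]
gripper_width: 50.9
finger_force: 0.0
```

Call:
arm_command(
  steps=[
    {"travel": [0,0,0],"rotation": [0,0,0],"claw": 1},
    {"travel": [0,0,0],"rotation": [0,0,0],"claw": 1},
    {"travel": [0,0,0],"rotation": [0,0,0],"claw": 1},
    {"travel": [0,0,0],"rotation": [0,0,0],"claw": 1},
  ],
  squeeze=40,
)

```text
clock: 22.98
tcp_pos: [426.0, 66.7, 0.8]
ee_rot: [0.992, -0.124, 0.001, -0.0]
contact_force: [-1.7, -0.9, 7.9]
gripper_width: 36.6
finger_force: 39.1
```

Call:
arm_command(
  steps=[
    {"travel": [0,0,-20],"rotation": [0,0,0],"claw": 1},
    {"travel": [0,0,-50],"rotation": [0,0,0],"claw": 1},
    {"travel": [0,0,-80],"rotation": [0,0,0],"claw": 1},
    {"travel": [30,-25,-90],"rotation": [0,0,0],"claw": 1},
    {"travel": [70,-60,-90],"rotation": [0,0,-0.1],"claw": 1},
  ],
)

```text
clock: 23.6
tcp_pos: [508.9, 107.8, 91.6]
ee_rot: [0.997, -0.074, 0.001, -0.0]
contact_force: [0.7, -0.5, -0.9]
gripper_width: 36.4
finger_force: 41.2
```

```bash
python3 - <<'E'
from w import *
s=get_state();print(s['gripper_width'],s['finger_force'])
c=R.from_quat(s['ee_rot']).as_matrix();print(c.T@(np.array([644,173,90.])-s['tcp_pos']),s['tcp_pos'],c[:,0])
E
```

```text
36.35648763736105 41.16900622844696
[124.01702684 -84.40598724   1.82659995] [508.90316815 107.7753036   91.58590618] [ 0.98909783 -0.14725122  0.00160173]
```

Call:
arm_command(
  steps=[
    {"travel": [41,-28,0],"rotation": [0,0,-0.04],"claw": 1},
    {"travel": [82,-56,0],"rotation": [0,0,-0.09],"claw": 1},
    {"travel": [124,-84,0],"rotation": [0,0,-0.09],"claw": 1},
    {"travel": [124,-84,0],"rotation": [0,0,-0.09],"claw": 1},
    {"travel": [124,-84,0],"rotation": [0,0,-0.09],"claw": 1},
  ],
)

```text
clock: 24.22
tcp_pos: [642.1, 171.9, 89.4]
ee_rot: [1.0, -0.03, -0.001, 0.0]
contact_force: [-0.9, -0.5, -0.9]
gripper_width: 36.4
finger_force: 41.1
```

```bash
python3 - <<'E'
from w import *
s,p=wrist('w11');print(s['tcp_pos'],s['clock'],s['gripper_width'],s['finger_force'])
look(p,[('hinge',100),('hinge_tray',24)])
E
```

```text
[642.08555843 171.90051164  89.42952703] 24.225 36.362355847666244 41.100783348083496
hinge 0.71 [277. 283.] xy [645. 172.] rect [642. 172.] [37. 65.] 86.7
hinge_tray 0.97 [269. 147.] xy [698. 173.] rect [677. 174.] [110. 143.] 87.4
```

View pics/w11.png

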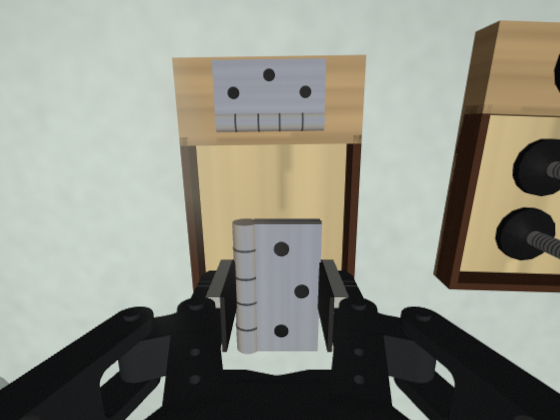

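The hinge is held flat (px (277,285)) over the bay, and both feet stand in their tray. Lowering.

Call:
arm_command(
  steps=[
    {"travel": [0,-1,45],"rotation": [0,0,0],"claw": 1},
    {"travel": [0,-1,70],"rotation": [0,0,0],"claw": 1},
    {"travel": [0,-1,81],"rotation": [0,0,0],"claw": 1},
    {"travel": [0,-1,84.5],"rotation": [0,0,0],"claw": 1},
    {"travel": [0,-1,84.5],"rotation": [0,0,0],"claw": 1},
  ],
)

```text
clock: 25.0
tcp_pos: [643.7, 173.2, 6.1]
ee_rot: [1.0, -0.03, 0.001, -0.0]
contact_force: [-0.1, -0.4, -1.9]
gripper_width: 36.1
finger_force: 41.1
```

Call:
arm_command(
  steps=[
    {"travel": [0,0,0],"rotation": [0,0,0],"claw": 0.4},
    {"travel": [0,0,0],"rotation": [0,0,0],"claw": 0.4},
    {"travel": [0,0,0],"rotation": [0,0,0],"claw": 0.4},
    {"travel": [0,0,-60],"rotation": [0,0,0],"claw": 0.4},
    {"travel": [0,0,-120],"rotation": [0,0,0],"claw": 0.4},
  ],
)

```text
clock: 25.62
tcp_pos: [642.7, 173.1, 125.8]
ee_rot: [1.0, -0.03, -0.001, 0.0]
contact_force: [1.0, 0.7, -0.3]
gripper_width: 51.2
finger_force: 0.0
```

Call:
arm_command(
  steps=[
    {"travel": [-55,0,-30],"rotation": [0,0,0],"claw": 0.4},
    {"travel": [-110,0,-60],"rotation": [0,0,0],"claw": 0.4},
    {"travel": [-160,0,-90],"rotation": [0,0,0],"claw": 0.4},
    {"travel": [-160,0,-120],"rotation": [0,0,0],"claw": 0.4},
    {"travel": [-160,0,-120],"rotation": [0,0,0],"claw": 0.4},
  ],
)

```text
clock: 26.25
tcp_pos: [484.7, 183.3, 248.1]
ee_rot: [1.0, -0.029, 0.003, -0.001]
contact_force: [0.9, 0.1, -0.2]
gripper_width: 51.3
finger_force: 0.0
```

```bash
sed -i "s/^T=.*/&;save(S,'sF');save(T,'tF')/" m.py; python3 m.py | grep -v '^\[\['; python3 - <<'E'
import cv2,numpy as np
a=cv2.imread('pics/tF.png')[60:320,60:460];cv2.imwrite('pics/tFc.png',cv2.resize(a,(800,520)))
E
```

```text
knob_a top [384. 139.] 0.9 xy@z [ 663. -202.] rect [ 662. -202.] [35. 42.] 45.5
   tri [ 663. -203.   23.] gap 0.5 0.55
knob_a top [381. 166.] 0.72 xy@z [ 614. -197.] rect [ 614. -196.] [36. 42.] 44.9
   tri [ 614. -197.   22.] gap 1.0 0.61
foot_a top [271. 159.] 0.8 xy@z [626.  -3.] rect [626.  -3.] [37. 36.] 45.3
   tri [624.  -3.  16.] gap 0.8 0.84
foot_a top [274. 134.] 0.71 xy@z [673.  -9.] rect [673.  -9.] [37. 38.] 45.0
   tri [670.  -9.  17.] gap 0.8 0.5
hinge top [172. 148.] 0.65 xy@z [641. 172.] rect [641. 172.] [40. 64.] 86.4
   tri [641. 172.  10.] gap 0.1 0.58
knob_tray top [379. 139.] 0.66 xy@z [ 663. -195.] rect [ 666. -196.] [176. 117.] 1.7
   tri [ 670. -198.   10.] gap 2.6 0.71
knob_tray top [172. 132.] 0.61 xy@z [665. 171.] rect [664. 172.] [114. 172.] 86.8
foot_tray top [273. 132.] 0.69 xy@z [669.  -6.] rect [670.  -6.] [111. 176.] 84.8
   tri [675.  -6.  11.] gap 1.4 0.75
foot_tray top [378. 280.] 0.69 xy@z [ 415. -187.] rect [ 415. -187.] [52. 59.] 0.2
foot_tray top [274. 134.] 0.28 xy@z [667.  -8.] rect [667.  -8.] [36. 37.] 45.0
   tri [675.  -9.   8.] gap 2.7 0.75
hinge_tray top [171. 132.] 0.66 xy@z [665. 172.] rect [663. 172.] [116. 172.] 87.0
   tri [670. 174.  11.] gap 0.5 0.86
tape_roll top [379. 281.] 0.73 xy@z [ 414. -189.] rect [ 414. -189.] [54. 58.] 26.5
   tri [ 415. -191.   14.] gap 0.7 0.57
offcut top [156. 279.] 0.47 xy@z [411. 184.] rect [411. 185.] [43.  7.] 14.8
   tri [410. 188.  -1.] gap 1.4 0.85
```

View pics/tFc.png

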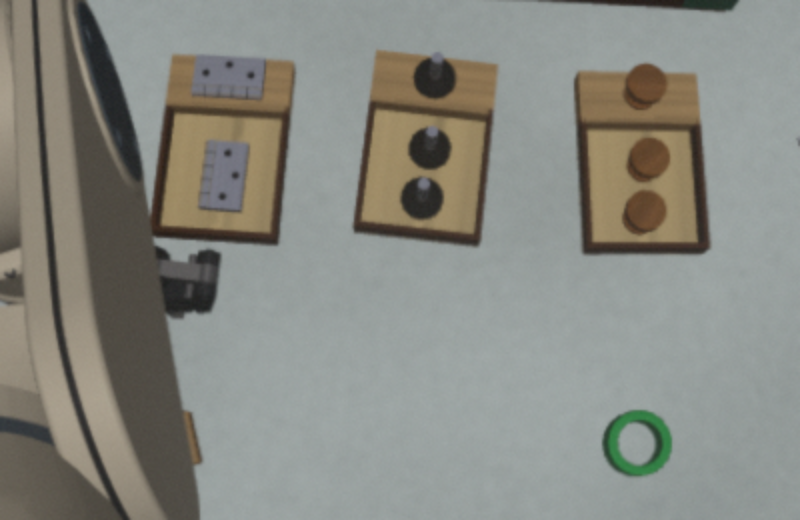

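View pics/sF.png

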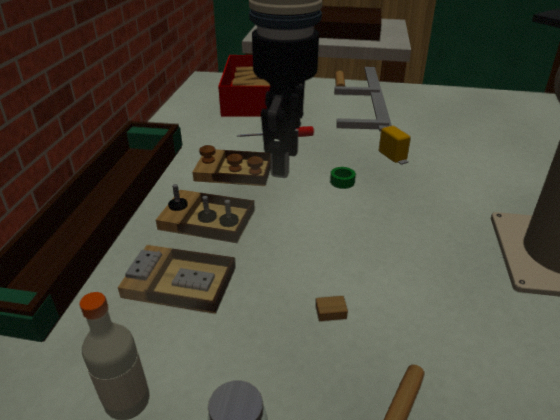

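In both views the hinge lies flat, the feet and knobs stand in their own bays well inside the limits, and the tape roll and offcut haven't moved. Handing in.

```bash
python3 -c "
from cell import workorder
print(workorder.close_job())"
```

```text
the job is handed in; nothing more can be done
None
```

All five fittings are in the trays that match their samples, the right way up, with the tape roll and offcut left in place. I handed the job in at about 26 s of the 106 s limit; no verdict was returned.

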